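# Fit the hold-down frame on the dish shaker and keep it pressed home

### The job

Secure the two culture dishes on the shaker: lift the steel hold-down frame from the bench by its black handle, hang its rear hook over the rail at the back of the shaker platform, then press the rubber pad on its front edge down until the spring bolt snaps through the slot below it and the frame sits fully home. Keep pressing the frame firmly down and finish like that, without letting go of the pressure, and leave the other things on the bench where they are.

Things in the scene. Friction and masses are not known exactly. Their poses are not given: they have to be found in the camera images.
- frame_grip (a point): centre of the loose frame's black bar handle: 12 mm thick (x), 60 long (y), top 15 mm above this point; steel plate 15 mm below, handle foot (18 x 66 mm) 13 mm below. The frame is a steel grille 151 (x) by 166 mm (y), 170 g, starting flat on the bench with this point 34 mm up. Axes: z up, x towards the hooked rear edge, -x towards the edge with the rubber pad, y along handle and hook
- frame_hook (a point): middle of the frame's hook, at the top of its channel (underside of the steel plate), 63 mm to +x of frame_grip and 18 mm below it. The hook is a 140 mm long inverted channel along y under the rear edge: 10 mm wide inside at the top (walls straight for 9 mm down), flaring to about 24 mm at its mouth, 16 mm below this point
- frame_lip (a point): middle of the bottom edge of the frame's front lip, a 3 mm high, 2 mm thick, 74 mm wide strip below a slot; 74 mm to -x of frame_grip and 34 mm below it
- frame_pad (a point): middle of the ribbed rubber press pad (22 mm in x by 66 mm in y) on top of the frame's front edge, right above the lip and slot; 61.5 mm to -x of frame_grip and 13 mm below it. This is the place to press
- shaker: low white laboratory shaker, fixed, 180 (x) by 190 mm (y), aluminium platform top 72 mm above the bench; front with display and two knobs faces its -x; origin at the centre of its underside. Two 70 mm glass dishes stand on it, lids 89 mm up. Two rubber seats near the front edge (56 mm to -x of the origin, 60 mm to either side, tops 91.5 mm up) carry the front of the frame when home
- rail_mid (a point): middle of the top of the steel rail at the back of the platform (66 mm to +x of the shaker's origin, 91.5 mm up). The rail is an 8 mm bar along y, 168 mm between its bent-down ends, with 11 mm of air below it. When home, frame_hook lies on this point and the frame is level, its axes parallel to the shaker's
- shaker_front (a point): where frame_lip lies when the frame is fully home: 71 mm to -x of the shaker's origin, 75.5 mm up. The spring bolt's steel wedge nose (20 mm wide) stands out above it: with the hook on the rail the lip first rests on the nose about 10 mm above this point and snaps past about 6 mm above it. That takes 7 to 14 N on the pad; the force then drops to nothing and rises again on the rubber seats
- catch (a joint): spring bolt at the front of the platform: 0 when sprung out, growing to 0.006 m as it is pushed back into its housing; it returns by its own spring
- beaker: 100 mL glass beaker, 59 by 66 by 72 mm, a bystander; origin at the centre of its underside
- tape_roll: roll of label tape lying flat, 62 mm across, 19 mm high, a bystander; origin at the centre of its underside
- stopper: rubber stopper, 24 mm across, 26 mm high, standing in front of the shaker, a bystander; origin at the centre of its underside
- tweezers: steel tweezers, 13 by 130 by 8 mm, lying in front of the frame, a bystander; origin under their middle

How it is judged:
On the way:
1. the frame's hook is over the rail while its front lip is still up above the bolt (x of frame_hook in the frame of rail_mid between -0.006 and 0.006 m and y of frame_hook in the frame of rail_mid between -0.016 and 0.016 m and z of frame_hook in the frame of rail_mid below 0.01 m and z of frame_lip in the frame of shaker_front above 0.0045 m), for 0.1 s.
At the end, for the whole second after the job is handed in: the frame's hook sits on the rail (within 3 mm fore and aft and in height, 16 mm sideways), its front lip is within 2.5 mm of fully home, the bolt has sprung back out to less than 1.5 mm, the fingers still press on the frame with more than 3 N, and the frame bears on the shaker with more than 5 N (x of frame_hook in the frame of rail_mid between -0.003 and 0.003 m and y of frame_hook in the frame of rail_mid between -0.016 and 0.016 m and z of frame_hook in the frame of rail_mid below 0.003 m and z of frame_lip in the frame of shaker_front below 0.0025 m and value of joint catch below 0.0015 m and contact force between the fingers and frame above 3 N and contact force between frame and shaker above 5 N); the arm keeps its last pose, push and grip.
It fails at once if a bystander is moved by more than 30 mm (distance of any of beaker, tape_roll, stopper, tweezers from where it was at the start of the episode above 0.03 m).
It also fails if it takes over 56 s, if anything falls off the work surface, if the arm or the gripper's body presses on something with over 40 N, if the wrist force passes 120 N, or if a joint passes its speed limit or range.

### The arm

A 7-joint arm with a two-finger parallel gripper is mounted at the origin on a cart in front of the work surface, level with it; the furniture and walls round the work are solid. World frame = base frame: x ahead of the robot, y to its left, z up, the work surface at z = 0. Lengths are in m, angles in rad, forces in N, time in s.
With the tool pointing down it reaches from about 0.425 to 0.925 m from the base axis. Payload 6.8 kg.
Tool frame: the origin (TCP) lies where the fingers leave the gripper's body, on its centre line; the fingertips stand 73 mm ahead of it and the grasp point (between the pads) lies 54 mm ahead of it; z points along the fingers, y is the direction in which the jaws open and shut (so a half turn about z gives the same grasp; the last joint's range is limited). The gripper opens to 85 mm and grips with 20 to 120 N. Pads are 22 mm wide; open, the fingers measure 114 mm over their backs; the gripper's body (76 mm by 85 mm) begins 54 mm behind the grasp point. The pads swing forward as they close: fully open they stand 13 mm farther back than shut.
Start: joints at [1.225, 0.477, 0.022, 1.555, -0.011, 1.109, -0.083], TCP at [0.159, -0.656, 0.304] pointing down, gripper open.
Joint ranges: [-2.96, 2.96], [-0.34, 2.1], [-1.41, 1.46], [0.24, 2.44], [-1.37, 4.51], [0.17, 1.92], [-2.96, 2.96]. Speed limits (rad/s): [2.39, 2.39, 3.14, 3.14, 3.14, 3.14, 3.14].

### API

Orientations are given as a rotation vector (axis times angle).
In Python, from bench import r gives the robot as it stands.
- The arm moves only by the shell command python3 -m handwheel 'ROWS' [FORCE]. ROWS is JSON, a list that holds one entry, the list of rows, each a list of 7 numbers: the shift along the world's x, y, z in m, then the turn, a rotation vector about the world's x, y, z in rad, then the finger opening in m, from 0 to 0.0854. A call has 1 to 10 rows; each row shifts and turns the commanded pose from where the row before left it; what a row does not reach is not made up. A row lasts 1/12 s, in which the tool goes at most 41.7 mm and 7.16 degrees, less where a joint would pass 70% of its speed; a pose out of reach is approached as far as the arm can. A call is refused whole if a number of a shift passes 0.0417 or a number of a turn 0.125, either way. A call with a gripper value outside its range is refused whole. The fingers move at their own pace and stop on an object; FORCE is the grip in N (left out, the last holds). Time passes only in rows, so rows that do not move let the fingers close. It gives the time, the measured TCP pose, the force and the opening at its end, in the units of the state.
- r.get_obs(): the state, without advancing time (a new reading comes with each control period).
- r.grab_frame(name): name is "scene" or "top" or "wrist"; returns (picture, depth): 420x560x3 uint8, red, green, blue; 420x560 float32, m along the optical axis (not along the pixel's ray), 0 where there is no reading.
- r.get_calibration(name): a dict with "vertical_fov" (degrees; the focal length in pixels is half the picture's height over the tangent of half this angle, whatever the lens; pixels are square), "cx", "cy" (the principal point, pixels), "R" (3x3) and "t" (3): a world point X has camera coordinates R X + t; the wrist camera has in their place "T_tool_cam" (4x4, takes a point from camera to tool coordinates, whose origin is the TCP and whose axes are the flange's). Camera axes: x right, y down, z forward; pixel columns grow to the right and rows downward; lengths in m; the calibration is good to about 2 mm. A picture is of the moment at which its call begins: read the wrist's pose just before it. get_calibration takes no time and is no camera call.
- r.hand_in(): hands the job in, once; it reports no verdict.
Trained networks look in the newest picture that a camera, given by its name, has taken for a name from the list of things; names that differ only in an ending like _2 or _b are one class to them, and where a whole thing is asked for, a point or a joint stands for the part that bears it (a point fixed in the world has none). Each returns a list of dicts, best first, with "p" (0 to 1); they miss things now and then, are a little off and sometimes report something else, mostly with a low value. They report only what shows in the picture. A call takes as long as a camera call.
- r.masks_of(label, camera): "pixels" (420x560 bool, what is visible of it) and "at" ([column, row] in pixels, amid what is visible of it).
The state is a dict: "clock": time; "joints": joint angles; "qvel": joint speeds; "tau": joint torques, N m; "tcp_pos": TCP position; "orientation": TCP orientation; "contact_force": force on the tool from outside, world axes, zero at the start; "moment": the same for the moment, N m; "grip_width": finger opening in m.
Only numpy, scipy, OpenCV 4.12 (cv2) and the standard library are available. Lean on these libraries where they do the work, as an engineer would, in place of code of your own. Each camera call takes 0.05 s, during which the arm holds its last target.

## Working session

There is one attempt and no reset: what is moved stays moved. The work goes in short steps, Python scripts to look and compute and a shell command to move; the robot and the scene stay as the last step left them, time stands still between calls to the robot, and variables do not carry over. Pictures are saved under pics/ and viewed, and the job is handed in when it is done.

```bash
ls; mkdir -p pics
cat > h.py <<'E'
import numpy as np,cv2
from bench import r
from scipy.spatial.transform import Rotation as R
def grab(n,fn=None):
    o=r.get_obs(); p,d=r.grab_frame(n)
    if fn: cv2.imwrite('pics/'+fn,p[:,:,::-1])
    return o,p,d
def world(n,uv,z,o):
    c=r.get_calibration(n); f=210/np.tan(np.radians(c['vertical_fov'])/2)
    uv=np.atleast_2d(uv).astype(float); z=np.atleast_1d(z)
    P=np.stack([(uv[:,0]-c['cx'])/f*z,(uv[:,1]-c['cy'])/f*z,z],1)
    if 'R' in c: return (P-np.array(c['t']))@np.array(c['R'])
    T=np.array(c['T_tool_cam']); P=P@T[:3,:3].T+T[:3,3]
    return P@R.from_rotvec(o['orientation']).as_matrix().T+np.array(o['tcp_pos'])
E
python3 - <<'E'
from h import *
for n in('scene','top','wrist'):
    o,p,d=grab(n,n+'0.png'); c=r.get_calibration(n); print(n,{k:np.round(v,3).tolist() for k,v in c.items()},(d>0).mean())
print(o)
E
```

```text
pics
scene {'vertical_fov': 42.986, 'cx': 283.043, 'cy': 203.229, 'R': [[0.818, -0.575, -0.017], [-0.42, -0.577, -0.7], [0.393, 0.58, -0.714]], 't': [-0.341, 0.461, 0.858]} 0.9959906462585034
top {'vertical_fov': 47.631, 'cx': 273.811, 'cy': 211.15, 'R': [[0.032, -0.999, 0.005], [-0.975, -0.032, -0.219], [0.219, 0.002, -0.976]], 't': [0.236, 0.606, 1.306]} 0.9959863945578231
wrist {'vertical_fov': 69.712, 'cx': 279.057, 'cy': 202.611, 'T_tool_cam': [[0.001, -0.951, -0.311, 0.08], [1.0, 0.0, 0.001, -0.0], [-0.001, -0.311, 0.951, -0.069], [0.0, 0.0, 0.0, 1.0]]} 0.9959736394557823
{'clock': 0.1, 'joints': array([ 1.22489429,  0.47773319,  0.02233351,  1.55632743, -0.01150309,
        1.10927505, -0.0830984 ]), 'qvel': array([-1.15622521e-03, -1.07772770e-03, -8.65671130e-04, -5.08400536e-03,
        1.84291690e-03, -2.85529728e-04,  5.25109072e-05]), 'tau': array([ 4.05095067e-03, -5.97760499e+01,  1.61377285e+00, -2.81954920e+01,
        1.28530574e-02,  5.10197977e-03,  2.77205663e-05]), 'tcp_pos': array([ 0.15891919, -0.65561627,  0.30302271]), 'orientation': array([-3.11783080e+00, -3.72515453e-01,  4.72215086e-04]), 'contact_force': array([-0.67086683, -0.04474992,  0.65607101]), 'moment': array([-0.09155345, -0.01184662,  0.03125777]), 'grip_width': 0.08524695915323596}
```

View pics/scene0.png

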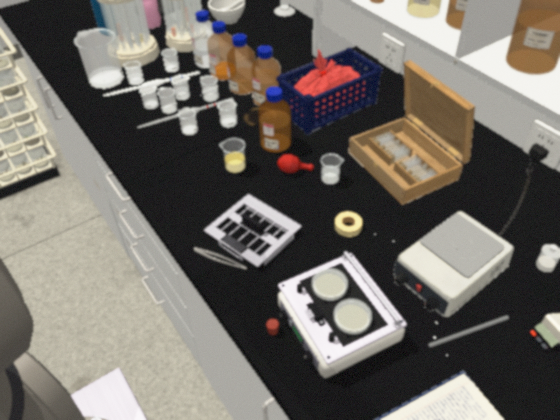

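View pics/top0.png

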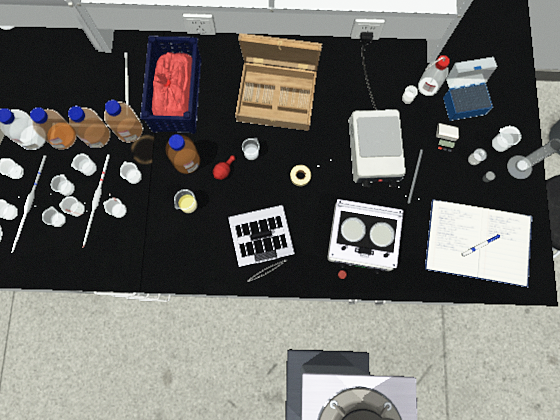

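Run:
```python
from h import *
o=r.get_obs()
import pickle
for n in('scene','top'):
    p,d=r.grab_frame(n)
    im=p.copy()
    for l in['frame_grip','shaker','frame_pad','rail_mid','beaker','tape_roll','stopper','tweezers']:
        try: m=r.masks_of(l,n)
        except Exception as e: print(l,e);continue
        for k in m[:2]:
            ys,xs=np.nonzero(k['pixels']); W=world(n,np.stack([xs,ys],1),d[ys,xs],o)
            c=np.array(k['at']);
            wa=world(n,[c],[d[int(c[1]),int(c[0])]],o)[0]
            print(n,l,round(k['p'],2),c.round(),wa.round(3),len(xs),np.percentile(W,[2,50,98],axis=0).round(3).tolist())
```

```text
scene frame_grip 0.83 [258. 226.] [0.536 0.266 0.044] 2454 [[0.453, 0.199, -0.0], [0.536, 0.282, 0.018], [0.617, 0.374, 0.047]]
scene shaker 0.93 [342. 314.] [ 0.523 -0.04   0.089] 9695 [[0.445, -0.113, 0.022], [0.522, -0.033, 0.071], [0.618, 0.08, 0.09]]
scene rail_mid 0.9 [341. 315.] [ 0.521 -0.039  0.083] 9698 [[0.445, -0.113, 0.022], [0.523, -0.033, 0.071], [0.619, 0.08, 0.09]]
scene beaker 0.78 [236. 154.] [0.616 0.487 0.064] 640 [[0.598, 0.485, 0.002], [0.622, 0.501, 0.045], [0.65, 0.54, 0.071]]
scene tape_roll 0.85 [350. 223.] [ 0.739  0.183 -0.002] 487 [[0.697, 0.146, -0.001], [0.724, 0.174, 0.016], [0.753, 0.203, 0.02]]
scene stopper 0.73 [274. 324.] [0.431 0.05  0.024] 176 [[0.417, 0.039, -0.003], [0.427, 0.048, 0.022], [0.446, 0.062, 0.026]]
scene tweezers 0.7 [220. 264.] [ 0.429  0.258 -0.002] 214 [[0.402, 0.22, -0.004], [0.433, 0.267, 0.001], [0.463, 0.323, 0.008]]
top frame_grip 0.95 [257. 235.] [0.528 0.303 0.049] 1791 [[0.451, 0.205, -0.003], [0.532, 0.295, 0.019], [0.615, 0.38, 0.049]]
top frame_grip 0.41 [302. 174.] [ 0.732  0.173 -0.001] 233 [[0.697, 0.152, 0.003], [0.724, 0.177, 0.017], [0.749, 0.207, 0.024]]
top shaker 0.94 [366. 236.] [ 0.532 -0.008  0.072] 4472 [[0.444, -0.101, 0.004], [0.53, -0.005, 0.073], [0.627, 0.09, 0.093]]
top frame_pad 0.71 [258. 237.] [0.526 0.3   0.039] 1771 [[0.45, 0.207, -0.003], [0.532, 0.294, 0.019], [0.615, 0.38, 0.049]]
top rail_mid 0.97 [363. 239.] [ 0.524 -0.002  0.066] 4370 [[0.446, -0.099, 0.032], [0.53, -0.004, 0.073], [0.624, 0.09, 0.093]]
top beaker 0.82 [184. 202.] [0.626 0.525 0.026] 411 [[0.597, 0.489, 0.008], [0.625, 0.518, 0.033], [0.65, 0.542, 0.074]]
top tape_roll 0.53 [299. 180.] [0.71  0.183 0.014] 303 [[0.695, 0.152, -0.002], [0.723, 0.182, 0.017], [0.752, 0.21, 0.025]]
```

The scene picture shows the frame at about (255,228), the shaker at (340,312), the tweezers in front of the frame at (220,260), and the red stopper at (273,326). The masks agree with that. Next I'll go above the two with the wrist camera.

```bash
python3 -m handwheel '[[[0.025,0.03,0.005,0,0,0.06,0.085],[0.025,0.03,0.005,0,0,0.06,0.085],[0.025,0.03,0.005,0,0,0.06,0.085],[0.025,0.03,0.005,0,0,0.06,0.085],[0.025,0.03,0.005,0,0,0.06,0.085],[0.025,0.03,0.005,0,0,0.06,0.085],[0.025,0.03,0.005,0,0,0.06,0.085],[0.025,0.03,0.005,0,0,0.06,0.085],[0.025,0.03,0.005,0,0,0.06,0.085],[0.025,0.03,0.005,0,0,0.06,0.085]]]'
python3 -m handwheel '[[[0.008,0.04,0,0,0,0.07,0.085],[0.008,0.04,0,0,0,0.07,0.085],[0.008,0.04,0,0,0,0.07,0.085],[0.008,0.04,0,0,0,0.07,0.085],[0.008,0.04,0,0,0,0.07,0.085],[0.008,0.04,0,0,0,0.07,0.085],[0.008,0.04,0,0,0,0.07,0.085],[0.008,0.04,0,0,0,0.07,0.085],[0.008,0.04,0,0,0,0.07,0.085],[0.008,0.04,0,0,0,0.07,0.085]]]'
python3 -m handwheel '[[[0.008,0.03,0,0,0,0.07,0.085],[0.0,0.03,0,0,0,0.07,0.085],[0.0,0.03,0,0,0,0.07,0.085],[0.0,0.02,0,0,0,0.04,0.085],[0.0,0.02,0,0,0,0,0.085],[0,0,0,0,0,0,0.085],[0,0,0,0,0,0,0.085]]]'
cat > look.py <<'E'
from h import *
import sys
fn=sys.argv[1]
o,p,d=grab('wrist',fn)
np.savez('pics/last.npz',p=p,d=d,tcp=o['tcp_pos'],ori=o['orientation'])
print(o['clock'],o['tcp_pos'].round(4),o['orientation'].round(4),o['joints'].round(2))
E
python3 look.py w1.png
```

```text
clock: 1.88
tcp_pos: [0.4099, -0.3544, 0.3545]
orientation: [2.868, 1.281, 0.0]
contact_force: [0.7, -1.5, -0.1]
grip_width: 0.0852
clock: 2.72
tcp_pos: [0.489, 0.0458, 0.3543]
orientation: [2.254, 2.187, 0.001]
contact_force: [0.6, -0.5, -0.0]
grip_width: 0.0849
clock: 3.3
tcp_pos: [0.4968, 0.175, 0.354]
orientation: [-1.965, -2.451, -0.001]
contact_force: [-0.4, -0.7, 0.2]
grip_width: 0.0851
3.3 [0.4968 0.175  0.354 ] [-1.965e+00 -2.451e+00 -5.000e-04] [ 0.17  0.26 -0.74  1.81  0.19  1.14 -0.42]
```

View pics/w1.png

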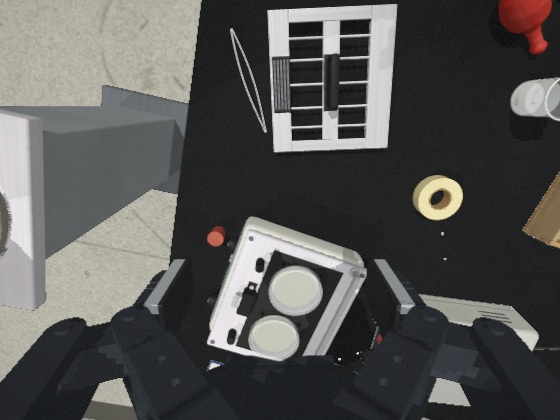

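```bash
cat > meas.py <<'E'
from h import *
L=np.load('pics/last.npz'); d=L['d']; p=L['p']
o=dict(tcp_pos=L['tcp'],orientation=L['ori'])
v,u=np.mgrid[:420,:560]
W=world('wrist',np.stack([u.ravel(),v.ravel()],1),d.ravel(),o).reshape(420,560,3)
W[d<=0]=np.nan
def rect(m):
    q=W[m][:,:2]; 
    rr=cv2.minAreaRect((q*1000).astype(np.float32)); return np.round(rr[0],1),np.round(rr[1],1),round(rr[2],2)
E
python3 - <<'E'
from meas import *
o2=r.get_obs()
x,y,z=W[...,0],W[...,1],W[...,2]
print('bench z',np.nanmedian(z[180:200,300:380]))
box=(u>240)&(u<410)&(v<165)&(v>2)
f=box&(z>0.012)&(z<0.06)
print('frame',rect(f),f.sum())
hd=box&(z>0.037)&(z<0.06)
hd=cv2.erode(hd.astype(np.uint8),np.ones((2,2)))>0
print('handle',rect(hd),np.nanmedian(W[hd],axis=0),hd.sum())
im=p.copy(); im[hd]=[255,0,0]; im[f&~hd]=im[f&~hd]//2
for l in ['frame_grip','shaker']:
    for k in r.masks_of(l,'wrist')[:1]:
        m=k['pixels']; print(l,k['p'],k['at'],rect(m&(z>0.01)))
        if l=='shaker':
            print('zhist',np.histogram(z[m],bins=np.arange(0.05,0.11,0.004)))
            im[m&(z>0.082)]=[0,255,0]
cv2.imwrite('pics/seg1.png',im[:,:,::-1])
E
```

```text
bench z -0.0012079515192654489
frame (array([538.2, 292.2]), array([151.7, 166.4]), 14.71) 10831
handle (array([537.6, 291.4]), array([11.3, 58.5]), 15.98) [0.53704548 0.29216774 0.0473866 ] 514
frame_grip 0.69 [335.2, 73.6] (array([538.2, 292.3]), array([151.7, 166.3]), 14.75)
shaker 0.79 [280.8, 292.3] (array([537.6,  -7.7]), array([192.8, 189. ]), 81.96)
zhist (array([   9,    0,    0,   86,  742, 7375,  192,  306,  370, 4257,  300,
          0,    0,    0]), array([0.05 , 0.054, 0.058, 0.062, 0.066, 0.07 , 0.074, 0.078, 0.082,
       0.086, 0.09 , 0.094, 0.098, 0.102, 0.106]))
```

View pics/seg1.png

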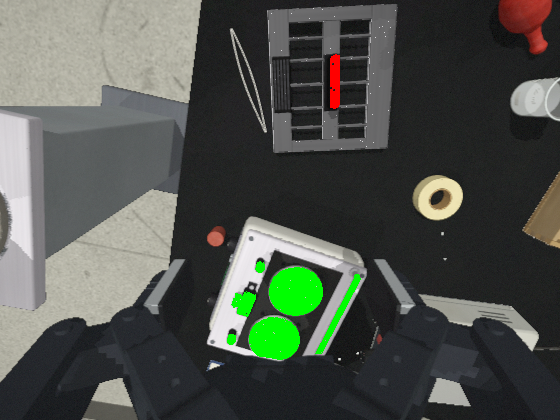

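The picture has the handle at (331,82), the pad on its left at (281,85), and the rail at the right edge of the shaker, around (343,315). The frame measures 151.7 x 166.4 mm, which matches, and its yaw is 14.7°. The gripper hides part of the shaker, so I'll shift over to see it whole.

```bash
python3 -m handwheel '[[[0,-0.035,0,0,0,0,0.085],[0,-0.035,0,0,0,0,0.085],[0,-0.035,0,0,0,0,0.085],[0,-0.035,0,0,0,0,0.085],[0,-0.03,0,0,0,0,0.085],[0,0,0,0,0,0,0.085],[0,0,0,0,0,0,0.085]]]'
python3 look.py w2.png
python3 - <<'E'
from meas import *
x,y,z=W[...,0],W[...,1],W[...,2]
k=r.masks_of('shaker','wrist')[0]; m=k['pixels']; print(k['p'],k['at'],rect(m&(z>0.03)))
t=m&(z>0.068)&(z<0.076); n,lab,st,ce=cv2.connectedComponentsWithStats((m&(z>0.081)).astype(np.uint8))
im=p.copy()
for i in range(1,n):
    if st[i,4]>25:
        mm=lab==i; print(i,ce[i].round(),st[i,4],rect(mm),np.nanmedian(z[mm]).round(4)); im[mm]=np.random.randint(60,255,3)
print('platform',rect(t),np.nanmedian(z[t]))
cv2.imwrite('pics/seg2.png',im[:,:,::-1])
E
```

```text
clock: 4.03
tcp_pos: [0.4968, 0.0007, 0.3538]
orientation: [1.976, 2.442, -0.001]
contact_force: [0.2, -0.4, -0.0]
grip_width: 0.0852
4.0333 [0.4968 0.0007 0.3538] [ 1.9756e+00  2.4421e+00 -1.2000e-03] [ 0.45  0.19 -0.65  1.88  0.13  1.12 -0.04]
0.8 [311.0, 179.9] (array([536.6,  -8.2]), array([191.6, 188.2]), 82.16)
1 [291. 128.] 99 (array([498.2,  57.6]), array([10.8, 10.5]), 12.26) 0.0903
2 [332. 161.] 3060 (array([551.2,  31.5]), array([69.4, 68.8]), 13.64) 0.0882
3 [373. 206.] 1080 (array([610.8, -18.1]), array([182.2,   8.7]), 82.19) 0.0896
4 [271. 177.] 593 (array([486.7,  -1.5]), array([34.3, 27. ]), 82.12) 0.0869
6 [305. 224.] 2543 (array([540.5, -49.4]), array([68.6, 69.1]), 11.96) 0.0883
7 [256. 224.] 94 (array([482.1, -60.8]), array([11.5, 10.3]), 12.01) 0.0899
platform (array([545.7,  -9.5]), array([191.6, 169.7]), 82.25) 0.07125186525660851
```

View pics/seg2.png

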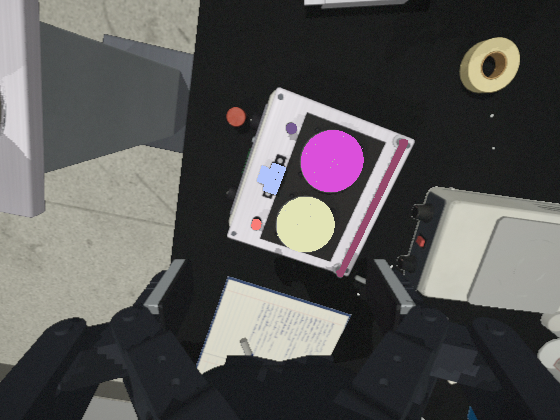

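The picture shows the rail from (403,143) to (342,272), the seats at (291,128) and (256,224), and the bolt at (271,177). Rail and seats agree: 121.8 mm apart against a nominal 122, yaw -7.8°. Rail middle is at (0.611,-0.018). The home grip point is therefore about (0.548,-0.010,0.110). Now to the handle.

```bash
python3 -m handwheel '[[[0.0045,0.0324,-0.02,0,0,0.005,0.085],[0.0045,0.0324,-0.02,0,0,0.005,0.085],[0.0045,0.0324,-0.02,0,0,0.005,0.085],[0.0045,0.0324,-0.02,0,0,0.005,0.085],[0.0045,0.0324,-0.02,0,0,0.005,0.085],[0.0045,0.0324,-0.02,0,0,0.005,0.085],[0.0045,0.0324,-0.02,0,0,0.005,0.085],[0.0045,0.0324,-0.02,0,0,0.005,0.085],[0.0045,0.0324,-0.02,0,0,0.005,0.085],[0,0,0,0,0,0,0.085]]]'
python3 look.py w3.png
```

```text
clock: 4.97
tcp_pos: [0.5338, 0.3041, 0.1705]
orientation: [-1.896, -2.497, -0.001]
contact_force: [-0.7, 0.8, 1.0]
grip_width: 0.0851
4.9667 [0.5338 0.3041 0.1705] [-1.8955e+00 -2.4968e+00 -6.0000e-04] [-0.15  0.61 -0.63  1.78  0.44  0.9  -0.71]
```

View pics/w3.png

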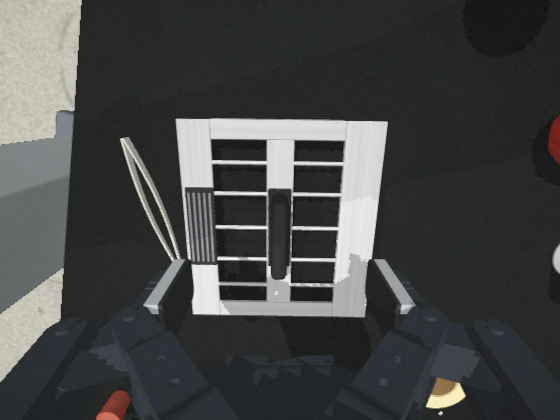

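```bash
python3 -m handwheel '[[[0,0,0,0,0,0,0.085],[0,0,0,0,0,0,0.085]]]'
python3 look.py w3b.png
python3 - <<'E'
from meas import *
x,y,z=W[...,0],W[...,1],W[...,2]
box=(u>150)&(u<420)&(v<330)&(v>100)
hd=box&(z>0.037)&(z<0.056)&(abs(x-.537)<.05)
print('handle',rect(hd),np.nanmedian(W[hd],axis=0),hd.sum())
b=box&(z>0.012)&(z<0.056); print(rect(b))
o=r.get_obs();Rm=R.from_rotvec(o['orientation']).as_matrix();print(np.degrees(np.arctan2(Rm[1,1],Rm[0,1])))
E
```

```text
clock: 5.18
tcp_pos: [0.5375, 0.2955, 0.1743]
orientation: [1.912, 2.492, 0.0]
contact_force: [0.9, -0.4, -0.1]
grip_width: 0.0848
5.1833 [0.5375 0.2955 0.1743] [1.9120e+00 2.4922e+00 1.0000e-04] [-0.14  0.6  -0.63  1.78  0.44  0.9  -0.71]
handle (array([537., 293.]), array([11.9, 58.7]), 15.2) [0.53627871 0.2963751  0.04728943] 1316
(array([537.9, 291.7]), array([151.5, 166.2]), 15.05)
14.954469779544885
```

Handle confirmed at (0.537,0.2925), yaw 15°, and the tool is lined up. Descend and grip.

```bash
python3 -m handwheel '[[[0,0,-0.02,0,0,0,0.085],[0,0,-0.02,0,0,0,0.085],[0,0,-0.016,0,0,0,0.085],[0,0,-0.01,0,0,0,0.085],[0,0,-0.01,0,0,0,0.085],[0,0,0,0,0,0,0.085],[0,0,0,0,0,0,0.085]]]'
```

```text
clock: 5.82
tcp_pos: [0.5378, 0.2953, 0.0982]
orientation: [1.913, 2.492, 0.0]
contact_force: [0.1, -0.6, 1.2]
grip_width: 0.0848
```

```bash
python3 -m handwheel '[[[0,0,0,0,0,0,0.0],[0,0,0,0,0,0,0.0],[0,0,0,0,0,0,0.0],[0,0,0,0,0,0,0.0],[0,0,0,0,0,0,0.0],[0,0,0,0,0,0,0.0],[0,0,0,0,0,0,0.0],[0,0,0,0,0,0,0.0]]]' 60
```

```text
clock: 6.48
tcp_pos: [0.5377, 0.2957, 0.0982]
orientation: [1.912, 2.492, 0.001]
contact_force: [-1.2, -0.6, 3.5]
grip_width: 0.011
```

```bash
python3 -m handwheel '[[[0,0,0.01,0,0,0,0.0],[0,0,0.02,0,0,0,0.0],[0,0,0.03,0,0,0,0.0],[0,0,0.03,0,0,0,0.0],[0,0,0.03,0,0,0,0.0],[0,0,0.02,0,0,0,0.0],[0,0,0,0,0,0,0.0],[0,0,0,0,0,0,0.0],[0,0,0,0,0,0,0.0]]]' 80
python3 look.py w4.png
python3 - <<'E'
from h import *
grab('scene','s4.png')
E
```

```text
clock: 7.23
tcp_pos: [0.537, 0.2949, 0.237]
orientation: [-1.912, -2.492, 0.003]
contact_force: [-0.2, -0.1, -2.0]
grip_width: 0.0102
7.2333 [0.537  0.2949 0.237 ] [-1.9121 -2.4922  0.0027] [-0.11  0.53 -0.67  1.74  0.38  1.01 -0.66]
```

View pics/w4.png

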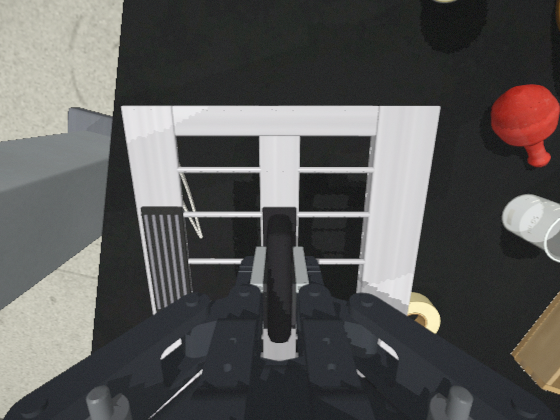

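View pics/s4.png

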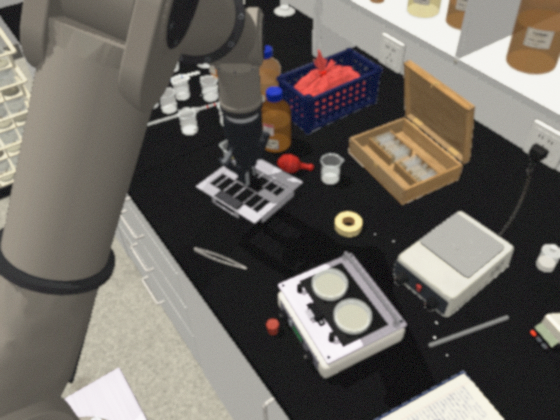

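The frame is held level by its handle; wrist view shows the jaws on the handle at (280,275). Carry it over the shaker.

```bash
python3 -m handwheel '[[[0.001,-0.0302,0,0,0,-0.0397,0],[0.001,-0.0302,0,0,0,-0.0397,0],[0.001,-0.0302,0,0,0,-0.0397,0],[0.001,-0.0302,0,0,0,-0.0397,0],[0.001,-0.0302,0,0,0,-0.0397,0],[0.001,-0.0302,0,0,0,-0.0397,0],[0.001,-0.0302,0,0,0,-0.0397,0],[0.001,-0.0302,0,0,0,-0.0397,0],[0.001,-0.0302,0,0,0,-0.0397,0],[0.001,-0.0302,0,0,0,-0.0397,0]]]'
python3 -m handwheel '[[[0,0,0,0,0,0,0],[0,0,0,0,0,0,0],[0,0,0,0,0,0,0]]]'
python3 look.py w5.png
python3 - <<'E'
from h import *
grab('scene','s5.png')
o=r.get_obs();Rm=R.from_rotvec(o['orientation']).as_matrix();print(np.degrees(np.arctan2(Rm[1,1],Rm[0,1])),Rm.round(4).tolist())
from meas import *
for uu,vv in[(150,130),(410,130),(150,230),(395,200),(280,125)]: print(uu,vv,W[vv,uu].round(4))
E
```

```text
clock: 8.17
tcp_pos: [0.5467, -0.0079, 0.2367]
orientation: [-2.367, -2.063, 0.003]
contact_force: [0.2, -0.2, -1.7]
grip_width: 0.0107
clock: 8.42
tcp_pos: [0.5471, -0.006, 0.2371]
orientation: [-2.365, -2.066, 0.001]
contact_force: [-0.5, -0.1, -2.3]
grip_width: 0.0105
8.4167 [ 0.5471 -0.006   0.2371] [-2.3646e+00 -2.0660e+00  1.2000e-03] [ 0.34  0.4  -0.55  1.9   0.26  0.92 -0.47]
-7.594733165832486 [[0.1322, 0.9912, -0.0009], [0.9912, -0.1322, 0.0009], [0.0007, -0.001, -1.0]]
150 130 [0.4947 0.0701 0.157 ]
410 130 [0.6186 0.0534 0.1575]
150 230 [0.4814 0.0197 0.1582]
395 200 [0.6112 0.0186 0.1567]
280 125 [0.5571 0.064  0.1563]
```

View pics/w5.png

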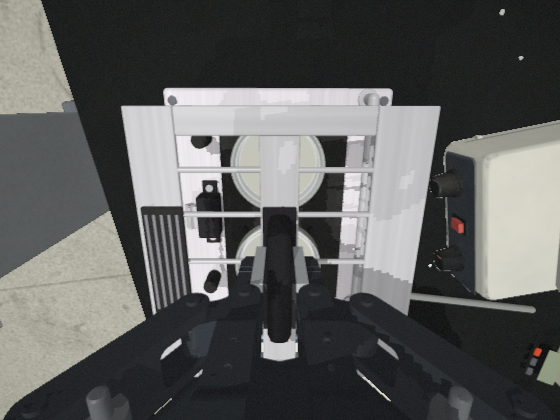

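View pics/s5.png

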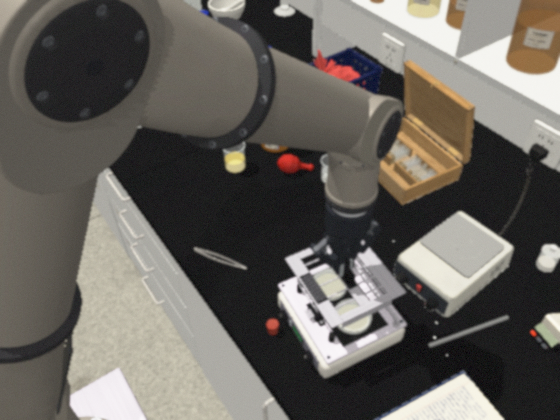

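Held frame level at plate height 0.157 m (expected 0.158), parallel to the shaker. I'll pitch the front up about 0.1 rad and set the hook above the rail.

```bash
python3 -m handwheel '[[[0.0025,-0.0004,-0.005,0.0034,0.0248,0,0],[0.0025,-0.0004,-0.009,0.0034,0.0248,0,0],[0.0025,-0.0004,-0.009,0.0034,0.0248,0,0],[0.0022,-0.0005,-0.009,0.0034,0.0248,0,0],[0,0,0,0,0,0,0],[0,0,0,0,0,0,0],[0,0,0,0,0,0,0]]]'
cat > hook.py <<'E'
from h import *
o=r.get_obs();Rm=R.from_rotvec(o['orientation']).as_matrix()
F=Rm@np.array([[0,1,0],[1,0,0],[0,0,-1]]).T  # frame axes: x=tool y,y=tool x,z=-tool z
t=o['tcp_pos']; S=R.from_euler('z',-7.8,degrees=True).as_matrix()
rail=np.array([.6108,-.0181,.0915]); org=rail-S@[.066,0,.0915]
fr=org+S@[-.071,0,.0755]
for n,q,ref in(('hook',[.063,-.003,-.082],rail),('lip',[-.074,-.003,-.098],fr)):
    print(n,(1000*S.T@(t+F@np.array(q)-ref)).round(1))
print('clock',o['clock'],'tcp',t.round(4),'F',o['contact_force'].round(1),'M',o['moment'].round(2),'yaw',np.degrees(np.arctan2(F[1,0],F[0,0])).round(2),'pitch',np.arcsin(-F[2,0]).round(3),'roll',F[2,1].round(3),'w',o['grip_width'])
E
python3 hook.py; python3 look.py w6.png
python3 - <<'E'
from h import *
grab('scene','s6.png')
E
```

```text
clock: 9.1
tcp_pos: [0.5572, -0.0077, 0.2059]
orientation: [-2.307, -2.016, 0.101]
contact_force: [0.5, 0.5, -1.3]
grip_width: 0.0104
hook [ 0.   0.2 26.5]
lip [-0.9 -0.  40.3]
clock 9.1 tcp [ 0.5572 -0.0077  0.2059] F [ 0.5  0.5 -1.3] M [-0.02 -0.12  0.05] yaw -7.7 pitch 0.1 roll 0.0 w 0.010356611404800709
9.1 [ 0.5572 -0.0077  0.2059] [-2.3073 -2.0164  0.1005] [ 0.33  0.49 -0.54  1.84  0.26  0.98 -0.46]
```

View pics/w6.png

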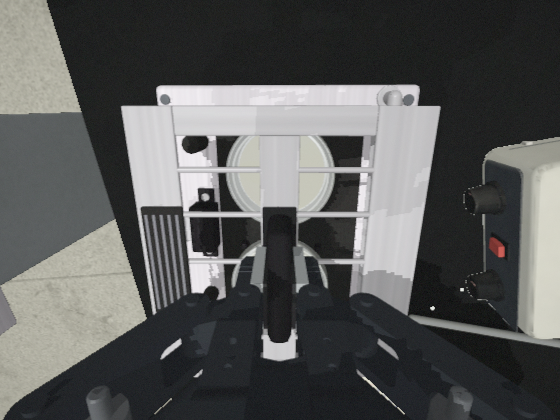

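View pics/s6.png

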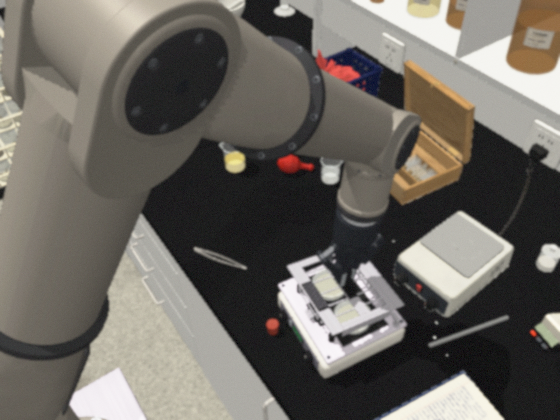

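The rail end shows at (392,97), where the hook over the rail should project (about 390). Lower slowly.

```bash
python3 -m handwheel '[[[0,0,-0.004,0,0,0,0],[0,0,-0.004,0,0,0,0],[0,0,-0.004,0,0,0,0],[0,0,-0.004,0,0,0,0],[0,0,0,0,0,0,0],[0,0,0,0,0,0,0]]]'
python3 hook.py
```

```text
clock: 9.7
tcp_pos: [0.557, -0.0082, 0.1895]
orientation: [-2.308, -2.015, 0.102]
contact_force: [-0.1, 0.3, -1.2]
grip_width: 0.0101
hook [-0.2 -0.4 10.1]
lip [-1.2 -0.5 24. ]
clock 9.7 tcp [ 0.557  -0.0082  0.1895] F [-0.1  0.3 -1.2] M [-0.03 -0.15  0.04] yaw -7.73 pitch 0.101 roll 0.0 w 0.01010467201351907
```

```bash
python3 -m handwheel '[[[0,0,-0.003,0,0,0,0],[0,0,-0.002,0,0,0,0],[0,0,-0.002,0,0,0,0],[0,0,0,0,0,0,0],[0,0,0,0,0,0,0]]]'
python3 hook.py
python3 -m handwheel '[[[0,0,-0.001,0,0,0,0],[0,0,-0.001,0,0,0,0],[0,0,0,0,0,0,0],[0,0,0,0,0,0,0]]]'
python3 hook.py
```

```text
clock: 10.12
tcp_pos: [0.5571, -0.0081, 0.1828]
orientation: [-2.308, -2.016, 0.101]
contact_force: [-0.2, -0.1, -1.4]
grip_width: 0.0101
hook [-0.  -0.3  3.4]
lip [-1.  -0.5 17.2]
clock 10.1167 tcp [ 0.5571 -0.0081  0.1828] F [-0.2 -0.1 -1.4] M [-0.01 -0.12 -0.01] yaw -7.73 pitch 0.1 roll 0.0 w 0.010071364774205643
clock: 10.45
tcp_pos: [0.5572, -0.0082, 0.1809]
orientation: [-2.308, -2.016, 0.101]
contact_force: [0.2, -0.4, -1.8]
grip_width: 0.0105
hook [ 0.  -0.4  1.5]
lip [-0.9 -0.5 15.3]
clock 10.45 tcp [ 0.5572 -0.0082  0.1809] F [ 0.2 -0.4 -1.8] M [ 0.   -0.12  0.05] yaw -7.74 pitch 0.1 roll 0.0 w 0.01046403839886831
```

```bash
python3 -m handwheel '[[[0,0,-0.001,0,0,0,0],[0,0,-0.001,0,0,0,0],[0,0,0,0,0,0,0],[0,0,0,0,0,0,0]]]'
python3 hook.py
python3 - <<'E'
from h import *
grab('scene','s7.png')
E
```

```text
clock: 10.78
tcp_pos: [0.5573, -0.0081, 0.1791]
orientation: [-2.308, -2.016, 0.101]
contact_force: [-1.2, -0.6, 2.1]
grip_width: 0.0105
hook [ 0.1 -0.3 -0.3]
lip [-0.8 -0.5 13.5]
clock 10.7833 tcp [ 0.5573 -0.0081  0.1791] F [-1.2 -0.6  2.1] M [-0.03  0.06  0.01] yaw -7.74 pitch 0.1 roll 0.0 w 0.010473656636896285
```

```bash
python3 -c "
import cv2;i=cv2.imread('pics/s7.png');cv2.imwrite('pics/s7c.png',cv2.resize(i[220:390,250:430],None,fx=3.3,fy=3.3,interpolation=2))"
```

```text
(no output)
```

View pics/s7c.png

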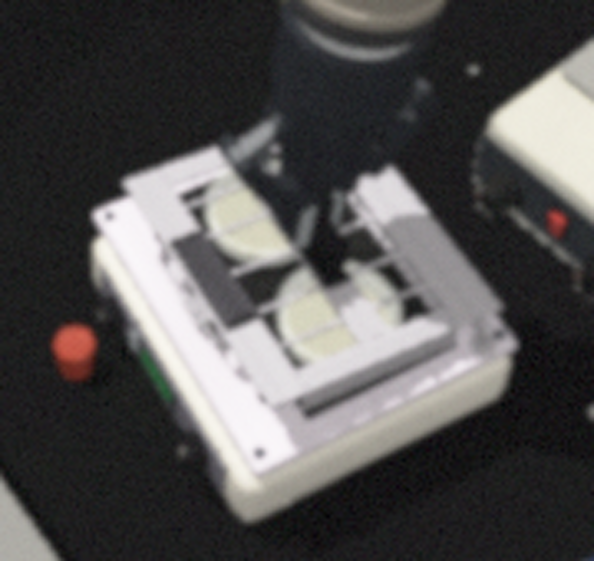

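Touchdown came exactly at the expected height, with the front still 13.5 mm up. I'll tilt down about the rail until the lip nearly rests on the nose, then release.

```bash
python3 -m handwheel '[[[-0.0012,0.0002,-0.0007,-0.0018,-0.0129,0,0],[-0.0011,0.0001,-0.0007,-0.0017,-0.0129,0,0],[0,0,0,0,0,0,0],[0,0,0,0,0,0,0],[0,0,0,0,0,0,0]]]'
python3 hook.py
```

```text
clock: 11.25
tcp_pos: [0.5547, -0.0077, 0.1777]
orientation: [-2.323, -2.029, 0.075]
contact_force: [-2.5, 0.8, 4.8]
grip_width: 0.0103
hook [-0.2 -0.2 -0.2]
lip [-1.  -0.4 10. ]
clock 11.25 tcp [ 0.5547 -0.0077  0.1777] F [-2.5  0.8  4.8] M [ 0.06  0.41 -0.01] yaw -7.73 pitch 0.074 roll 0.0 w 0.010302421414065413
```

```bash
python3 -m handwheel '[[[0,0,0,0,0,0,0.05],[0,0,0,0,0,0,0.05],[0,0,0,0,0,0,0.05],[0,0,0,0,0,0,0.05],[0,0,0,0,0,0,0.05],[0,0,0.01,0,0,0,0.05],[0,0,0.02,0,0,0,0.05],[0,0,0.03,0,0,0,0.05],[0,0,0.03,0,0,0,0.05]]]'
python3 -m handwheel '[[[0,0,0.02,-0.005,-0.037,0,0.05],[0,0,0.02,-0.005,-0.037,0,0.05],[0,0.0,0.02,0,0,0,0.05],[0,0,0,0,0,0,0],[0,0,0,0,0,0,0],[0,0,0,0,0,0,0]]]'
python3 look.py w8.png
python3 - <<'E'
from meas import *
grab('scene','s8.png')
z=W[...,2]
E
```

```text
clock: 12.0
tcp_pos: [0.5544, -0.0077, 0.2686]
orientation: [-2.322, -2.029, 0.076]
contact_force: [1.1, -0.6, 0.2]
grip_width: 0.05
clock: 12.5
tcp_pos: [0.5546, -0.0079, 0.3273]
orientation: [2.366, 2.066, -0.0]
contact_force: [0.5, 0.5, 0.5]
grip_width: 0.0142
12.5 [ 0.5546 -0.0079  0.3273] [ 2.3662  2.0664 -0.    ] [ 0.37  0.31 -0.58  1.79  0.19  1.1  -0.4 ]
```

View pics/w8.png

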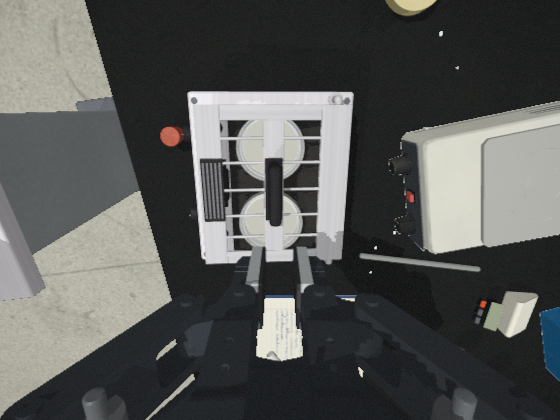

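View pics/s8.png

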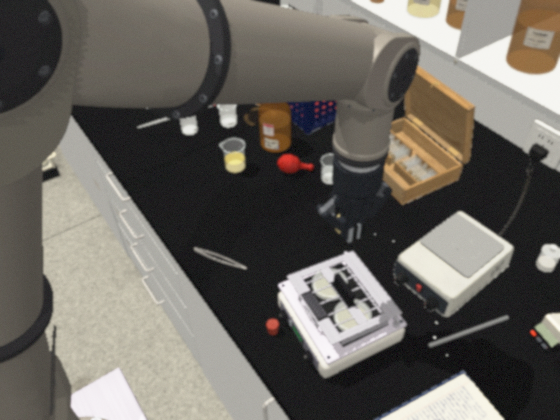

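Frame hangs on the shaker; the wrist picture has the pad at (212,190) and the handle at (274,190). I'll measure the pad and the tilt of the plate.

```bash
cat > tilt.py <<'E'
from meas import *
x,y,z=W[...,0],W[...,1],W[...,2]
S=R.from_euler('z',-7.8,degrees=True).as_matrix()
rail=np.array([.6108,-.0181,.0915]); org=rail-S@[.066,0,.0915]
L_=(W-org)@S
lx,ly=L_[...,0],L_[...,1]
pl=(v<268)&(abs(ly)<.08)&(lx>-.08)&(lx<.085)&(z>.085)&(z<.118)
for nm,a,b in(('front strip',-.070,-.05),('rear strip',.06,.076)):
    s=pl&(lx>a)&(lx<b)&(abs(ly)>.045)&(abs(ly)<.07); print(nm,s.sum(),np.nanmedian(z[s]).round(4))
    s1=s&(ly>0);s2=s&(ly<0);print(np.nanmedian(z[s1]).round(4),np.nanmedian(z[s2]).round(4))
pad=(v<268)&(abs(ly)<.05)&(lx>-.085)&(lx<-.035)&(z>.085)&(p.max(2)<110)&(z>.095)
pad=cv2.morphologyEx(pad.astype(np.uint8),cv2.MORPH_CLOSE,np.ones((3,3)))
n,lab,st,ce=cv2.connectedComponentsWithStats(pad); i=1+np.argmax(st[1:,4]); m=lab==i
print('pad',rect(m),st[i],np.nanmedian(z[m]),'local',np.nanmedian(L_[m],axis=0))
hd=(v<240)&(abs(lx)<.04)&(abs(ly)<.05)&(z>.119); print('handle',rect(hd),np.nanmedian(L_[hd],axis=0))
E
python3 tilt.py
```

```text
front strip 977 0.1025
0.1025 0.1025
rear strip 724 0.0932
0.0932 0.0933
pad (array([488.8,  -1.8]), array([64.4, 21.9]), 82.34) [ 200  159   26   63 1358] 0.10421712008187063 local [-0.05702324  0.00141104  0.10421712]
handle (array([550.6,  -9.8]), array([59.3, 11.7]), 82.42) [0.00552508 0.00236736 0.12701905]
```

Front stands 9.3 mm higher than the rear, so the lip is on the nose as described. Pad centre is at (0.489,-0.002), top about 0.106. Bring the closed fingertips above it.

```bash
python3 -m handwheel '[[[-0.02,0.002,-0.02,0,0,0,0],[-0.02,0.002,-0.02,0,0,0,0],[-0.02,0.002,-0.03,0,0,0,0],[-0.0065,0,-0.03,0,0,0,0],[0,0,-0.02,0,0,0,0],[0,0,-0.01,0,0,0,0],[0,0,0,0,0,0,0],[0,0,0,0,0,0,0],[0,0,0,0,0,0,0]]]'
python3 hook.py|tail -1; python3 look.py w9.png
```

```text
clock: 13.35
tcp_pos: [0.4895, -0.0016, 0.1985]
orientation: [2.365, 2.066, 0.003]
contact_force: [0.2, -0.1, 0.3]
grip_width: 0.0
clock 13.35 tcp [ 0.4895 -0.0016  0.1985] F [ 0.2 -0.1  0.3] M [0.01 0.   0.01] yaw -7.74 pitch -0.002 roll 0.001 w 3.01849715694354e-05
13.35 [ 0.4895 -0.0016  0.1985] [2.3654 2.0657 0.0033] [ 0.35  0.37 -0.56  2.06  0.27  0.78 -0.51]
```

View pics/w9.png

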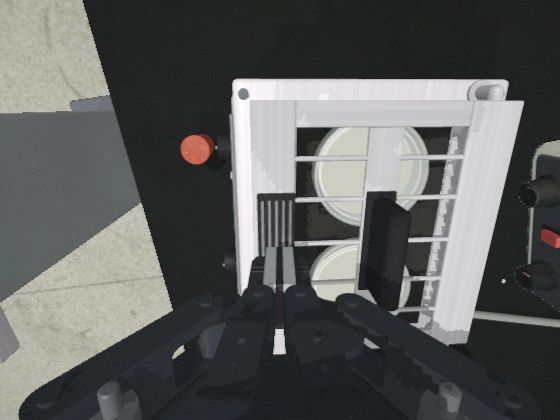

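Closed fingertips sit over the ribbed pad (around (278,245)). Lower to contact.

```bash
python3 -m handwheel '[[[0,0,-0.005,0,0,0,0],[0,0,-0.004,0,0,0,0],[0,0,-0.003,0,0,0,0],[0,0,0,0,0,0,0],[0,0,0,0,0,0,0]]]'; python3 -m handwheel '[[[0,0,-0.002,0,0,0,0],[0,0,-0.001,0,0,0,0],[0,0,0,0,0,0,0],[0,0,0,0,0,0,0]]]'
```

```text
clock: 13.82
tcp_pos: [0.4883, -0.0018, 0.1853]
orientation: [2.366, 2.067, 0.0]
contact_force: [0.9, 0.3, 0.1]
grip_width: -0.0
clock: 14.15
tcp_pos: [0.4884, -0.0018, 0.1825]
orientation: [2.366, 2.066, 0.001]
contact_force: [0.0, -0.8, 0.9]
grip_width: 0.0
```

```bash
for i in 1 2 3 ; do :; done; python3 -m handwheel '[[[0,0,-0.001,0,0,0,0],[0,0,-0.001,0,0,0,0],[0,0,0,0,0,0,0]]]'; python3 -m handwheel '[[[0,0,-0.001,0,0,0,0],[0,0,-0.001,0,0,0,0],[0,0,0,0,0,0,0]]]';python3 -m handwheel '[[[0,0,-0.001,0,0,0,0],[0,0,0,0,0,0,0]]]'
```

```text
clock: 14.4
tcp_pos: [0.4883, -0.0019, 0.1803]
orientation: [2.366, 2.066, 0.001]
contact_force: [0.6, 0.6, -0.5]
grip_width: 0.0002
clock: 14.65
tcp_pos: [0.4884, -0.0018, 0.1783]
orientation: [2.366, 2.067, 0.001]
contact_force: [-0.4, 1.0, 0.8]
grip_width: -0.0005
clock: 14.82
tcp_pos: [0.4882, -0.0017, 0.1776]
orientation: [2.366, 2.067, -0.0]
contact_force: [-1.8, 0.3, 4.0]
grip_width: -0.0002
```

Contact at 0.1776, 4 N. Keep pressing in small steps.

```bash
python3 -m handwheel '[[[0,0,-0.001,0,0,0,0],[0,0,0,0,0,0,0]]]'; python3 -m handwheel '[[[0,0,-0.001,0,0,0,0],[0,0,0,0,0,0,0]]]';python3 -m handwheel '[[[0,0,-0.001,0,0,0,0],[0,0,0,0,0,0,0]]]'
```

```text
clock: 14.98
tcp_pos: [0.4879, -0.0017, 0.1767]
orientation: [-2.366, -2.067, 0.001]
contact_force: [-3.4, 0.1, 5.8]
grip_width: -0.0002
clock: 15.15
tcp_pos: [0.4877, -0.0016, 0.1757]
orientation: [-2.366, -2.066, 0.002]
contact_force: [-5.4, 1.1, 7.5]
grip_width: -0.0003
clock: 15.32
tcp_pos: [0.4883, -0.0017, 0.1745]
orientation: [2.366, 2.066, 0.001]
contact_force: [0.7, 0.5, -0.0]
grip_width: -0.0002
```

The force rose to 7.5 N and dropped to nothing: it snapped. Follow down to the seats.

```bash
python3 -m handwheel '[[[0,0,-0.001,0,0,0,0],[0,0,-0.001,0,0,0,0],[0,0,0,0,0,0,0]]]';python3 -m handwheel '[[[0,0,-0.001,0,0,0,0],[0,0,-0.001,0,0,0,0],[0,0,0,0,0,0,0]]]';python3 -m handwheel '[[[0,0,-0.001,0,0,0,0],[0,0,0,0,0,0,0]]]'
```

```text
clock: 15.57
tcp_pos: [0.4884, -0.0019, 0.1722]
orientation: [2.366, 2.066, 0.001]
contact_force: [0.3, -0.2, -0.2]
grip_width: 0.0002
clock: 15.82
tcp_pos: [0.4883, -0.0019, 0.1703]
orientation: [2.366, 2.066, 0.0]
contact_force: [-0.4, 0.0, 0.3]
grip_width: -0.0003
clock: 15.98
tcp_pos: [0.4884, -0.0018, 0.1693]
orientation: [2.366, 2.066, 0.001]
contact_force: [0.1, -0.1, -0.4]
grip_width: 0.0002
```

```bash
python3 -m handwheel '[[[0,0,-0.001,0,0,0,0],[0,0,0,0,0,0,0]]]';python3 -m handwheel '[[[0,0,-0.001,0,0,0,0],[0,0,0,0,0,0,0]]]';python3 -m handwheel '[[[0,0,-0.001,0,0,0,0],[0,0,0,0,0,0,0]]]'
```

```text
clock: 16.15
tcp_pos: [0.4885, -0.0018, 0.1689]
orientation: [2.366, 2.066, 0.001]
contact_force: [-1.7, -0.6, 5.2]
grip_width: -0.0002
clock: 16.32
tcp_pos: [0.4885, -0.0017, 0.1688]
orientation: [2.365, 2.066, -0.0]
contact_force: [-6.6, -0.6, 16.3]
grip_width: -0.0001
clock: 16.48
tcp_pos: [0.4886, -0.0017, 0.1687]
orientation: [2.365, 2.065, -0.001]
contact_force: [-9.3, -0.4, 28.6]
grip_width: 0.0002
```

```bash
python3 -m handwheel '[[[0,0,0,0,0,0,0],[0,0,0,0,0,0,0],[0,0,0,0,0,0,0],[0,0,0,0,0,0,0],[0,0,0,0,0,0,0],[0,0,0,0,0,0,0]]]'; python3 look.py w10.png
python3 - <<'E'
from meas import *
grab('scene','s10.png')
x,y,z=W[...,0],W[...,1],W[...,2]
S=R.from_euler('z',-7.8,degrees=True).as_matrix()
org=np.array([.6108,-.0181,.0915])-S@[.066,0,.0915]
L_=(W-org)@S; lx,ly=L_[...,0],L_[...,1]
for a,b in((-.069,-.05),(.06,.072)):
    s=(v<250)&(lx>a)&(lx<b)&(ly>.045)&(ly<.07)&(z>.08); print(s.sum(),np.nanmedian(z[s]))
pl=(v<250)&(z>.088)&(z<.1)&(lx>.05)&(lx<.1)&(ly>.03)&(ly<.07)
print('rear edge',np.nanpercentile(lx[pl],[0.5,50,99.5]),'expect max .0785')
print(r.get_obs()['contact_force'])
E
python3 -c "
import cv2;i=cv2.imread('pics/s10.png');cv2.imwrite('pics/s10c.png',cv2.resize(i[220:390,250:430],None,fx=3.3,fy=3.3,interpolation=2))"
```

```text
clock: 16.98
tcp_pos: [0.4886, -0.0017, 0.1688]
orientation: [2.365, 2.065, -0.0]
contact_force: [-8.7, -0.7, 28.5]
grip_width: -0.0002
16.9833 [ 0.4886 -0.0017  0.1688] [ 2.3648e+00  2.0651e+00 -3.0000e-04] [ 0.32  0.41 -0.54  2.08  0.32  0.72 -0.55]
2072 0.09325419257586373
1312 0.0934117345629552
rear edge [0.05009624 0.06339943 0.07781332] expect max .0785
[-9.37563617 -0.5644683  27.57405802]
```

View pics/w10.png

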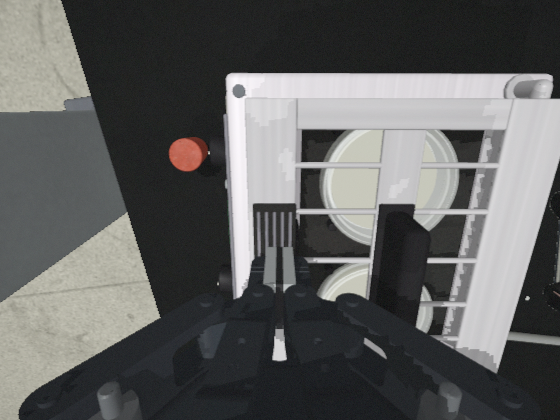

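View pics/s10c.png

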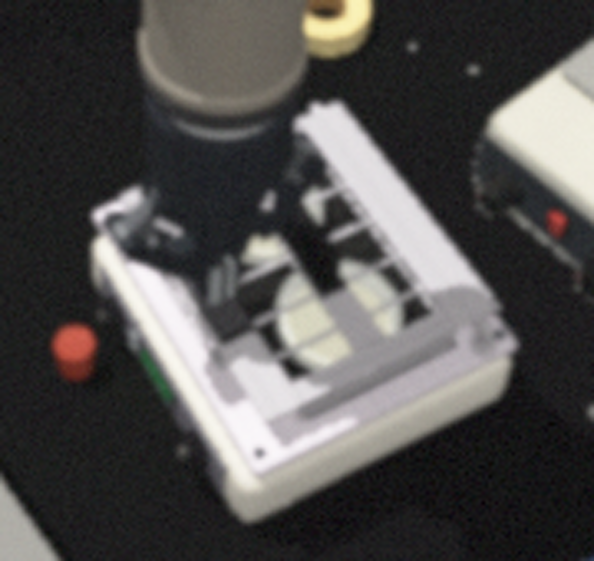

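The frame is level: front and rear strips are at 0.0933 and 0.0934, so it is home. The force holds at about 28 N, and the stopper is still at (75,350) in the crop. Handing in.

```bash
python3 -c "
from bench import r
print(r.hand_in())"
```

```text
the job is handed in; nothing more can be done
None
```

The frame is on the shaker and latched, and the closed fingertips are still pressing its pad down at about 28 N. I handed the job in at about 17 s of the 56 s allowed; it gives no verdict.

- **Hooking:** I lifted the frame by its handle and lowered the hook onto the rail with the front pitched up. It touched the rail at the expected height, with the lip still about 13.5 mm above home. After I let go, the front stood 9.3 mm higher than the rear, so the lip was resting on the bolt's nose.
- **Snap:** Pressing the pad raised the force to 7.5 N, then it dropped to zero. It rose again on the seats at about the computed home height (tool within 1 mm of it).
- **Last checks:** The front and rear strips read 93.3 and 93.4 mm high, so the frame is level. The rear edge is within 1 mm of its home position. The push also has about 9 N sideways, towards the rail.
- **Not checked directly:** I had no reading of the catch joint, so the bolt having sprung back out is inferred from the force drop and the level plate. I did not re-measure the bystanders. The stopper looked unmoved in the last pictures, and nothing touched the others on the way.

No check failed or disagreed.

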